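# Take the brew's temperature, then plunge the coffee press

### The job

The coffee has steeped: before plunging, take its temperature with the infrared thermometer. Hold the thermometer level, display up, with its orange side key squeezed in, its lens 4 to 10 cm from the glass of the coffee press and aimed squarely at the middle of the brew, with none of the jars in between, and keep it steady for two seconds. Then lay it fully home in its charging cradle, lens end over the low lip, and push the press's plunger slowly all the way down; leave the press and the things round it standing where they are, and nothing held.

Things in the scene. Friction and masses are not known exactly. Their poses are not given: they have to be found in the camera images.
- thermometer: infrared kitchen thermometer, loose: white rounded bar 130 mm long, 34 wide, 26 thick, 0.1 kg, lying display up. Origin: centre of its underside. +x runs along the bar to the black nose with the lens, +y to the left flank with the orange key, +z up out of the display. The lens looks along +x, 13.5 mm above the underside. Grip it across its flanks (along y) at its middle.
- lens (a point): centre of the thermometer's lens, 65 mm ahead of its origin and 13.5 mm above its underside; same axes as the thermometer
- thermo_key (a joint): the orange measuring key on the left flank, at the middle of the bar's length (32 mm long, 14 high, centred 13 mm above the underside), 4 mm proud, sprung: 0 = out, 0.003 m = squeezed in (about 4 N). A grip across the flanks at the middle squeezes it; more than 0.002 counts.
- press: glass coffee press with raised plunger, in mid-table, loose, 0.6 kg. Glass cylinder 92 mm across, lid 94 mm across, lid top 171 mm above the table. Origin: on the table; the glass's upright axis stands at x = 0, y = +20 mm in its frame. The black handle sticks out to -y as far as y = -70 mm, 16 mm thick; it looks about away from the robot.
- press_brew (a point): the aiming point: on the glass's axis, 45 mm above the table, the middle of the brew; the glass wall is 46 mm from it all round
- press_plunger (a joint): height of the press's plunger above its lowest position: 0 = fully down, starts between 0.060 and 0.090 m. It slides with about 2 N of friction and stays where it is left.
- plunger_top (a point): top of the plunger's black ball knob (24 mm across), on the glass's axis; 195 mm above the table when the plunger is down, higher by the joint's value when up
- cradle: charging cradle, fixed: black foot 158 x 62 mm, 12 high. Flared cheeks 38 to 58 mm either side of the middle along x, tops 36 mm above the table, hold the bar by its flanks with 3 mm to spare each side; between them it is open, so fingers pass beside the bar. Tall back wall with brass contacts at x = -70 mm, low lip at +71 mm. Origin: centre of underside; +x from back wall to lip.
- cradle_seat (a point): centre of the cradle's grey seat, 16 mm above the table, cradle's axes; the stowed thermometer's origin lies here, with the thermometer's +x along the cradle's +x
- honey_jar: honey jar with yellow lid, 68 mm across, 112 mm tall; origin: centre of its underside
- jam_jar: red jam jar with white lid, 68 mm across, 84 mm tall; origin: centre of its underside
- cinnamon: slim spice jar with a gold-brown cap, 42 mm across, 106 mm tall; origin: centre of its underside
- tea_light: small red tea light in a metal cup, 38 mm across, only 15 mm tall (one can aim over it); origin: centre of its underside
Mind the look-alikes: they are no part of the job. Leave any blue, purple or turquoise look-alike of the honey_jar alone.

How it is judged:
By the outcome, as a careful person would: the job done as asked, in the order asked, and still so for the second after the job is handed in, with the robot touching nothing.
It also fails if it takes over 72 s, if anything falls off the work surface, if the arm or the gripper's body presses on something with over 40 N, if the wrist force passes 120 N, or if a joint passes its speed limit or range.

### The arm

A 6-joint arm with a two-finger parallel gripper is mounted at the origin on a cart in front of the work surface, level with it; the furniture and walls round the work are solid. World frame = base frame: x ahead of the robot, y to its left, z up, the work surface at z = 0. Lengths are in m, angles in degrees, forces in N, time in s.
With the tool pointing down it reaches from about 0.3 to 0.75 m from the base axis. Payload 8.5 kg.
Tool frame: the origin (TCP) lies on the centre line of the jaws, within the pads' length; the fingertips stand 19 mm ahead of it and the grasp point (between the pads) is the TCP; z points along the fingers, x is the direction in which the jaws open and shut, and the axes are right-handed (so a half turn about z gives the same grasp; the last joint's range is limited). The gripper opens to 85 mm and grips with 20 to 120 N. Pads are 22 mm wide; open, the fingers measure 114 mm over their backs; the gripper's body (76 mm by 85 mm) begins 54 mm behind the grasp point. The pads swing forward as they close: fully open they stand 13 mm farther back than shut.
Start: joints at [-75.648, 21.807, 74.336, -0, 83.858, -12.336], TCP at [0.247, -0.491, 0.25] pointing down, gripper open.
Joint ranges: [-178.18, 178.18], [-50.72, 133.34], [12.68, 142.11], [-81.47, 261.47], [9.98, 163.14], [-165.26, 165.26]. Speed limits (degrees/s): [136.94, 136.94, 180, 180, 180, 180].

### API

Orientations are given as a 3x3 rotation matrix whose columns are the frame's x, y, z axes.
In Python, from rig import env, cams, order gives the robot as it stands.
- The arm moves only by the tool step_arm, never from a script. Its argument "steps" is a list of rows, each an object with "xyz": the shift along the tool's x, y, z normalised to -1 to 1, where 1 is 0.04 m, a list of three; "turn": the turn, a rotation vector about the tool's x, y, z normalised to -1 to 1, where 1 is 0.08 rad, a list of three; "gripper": the gripper command: -1 is shut, 1 is fully open, values between are in proportion. A call has 1 to 20 rows; each row shifts and turns the commanded pose from where the row before left it, along the tool's axes as they then stand; what a row does not reach is not made up. A row lasts 1/12 s, in which the tool goes at most 41.7 mm and 7.16 degrees, less where a joint would pass 70% of its speed; a pose out of reach is approached as far as the arm can. A call with a number of a shift or a turn outside -1 to 1 is refused whole. A call with a gripper value outside its range is refused whole. The fingers move at their own pace and stop on an object; "squeeze" is the grip in N (left out, the last holds). Time passes only in rows, so rows that do not move let the fingers close. It gives the time, the measured TCP pose, the force and the opening at its end, in the units of the state.
- env.observe(): the state, without advancing time (a new reading comes with each control period).
- cams.get_image(name): name is "scene" or "top"; returns (picture, depth): 420x560x3 uint8, red, green, blue; 420x560 float32, m along the optical axis (not along the pixel's ray), 0 where there is no reading.
- cams.camera_info(name): a dict with "fx", "fy", "cx", "cy" (pixels), "k1" (the pictures are not rectified: a ray, as slopes to the right and down, at radius r is drawn at 1 + k1 r^2 times it, then the intrinsics apply), "extrinsics" (4x4, takes a point from camera to world coordinates). Camera axes: x right, y down, z forward; pixel columns grow to the right and rows downward; lengths in m; the calibration is good to about 2 mm. A picture is of the moment at which its call begins. camera_info takes no time and is no camera call.
- order.close_job(): hands the job in, once; it reports no verdict.
The state is a dict: "time_s": time; "q": joint angles; "qvel": joint speeds; "joint_efforts": joint torques, N m; "position": TCP position; "tool_rot": TCP orientation; "ft_force": force on the tool from outside, world axes, zero at the start; "wrist_torque": the same for the moment, N m; "grip_width": finger opening in m.
Only numpy, scipy, OpenCV 4.12 (cv2) and the standard library are available. Lean on these libraries where they do the work, as an engineer would, in place of code of your own. Each camera call takes 0.05 s, during which the arm holds its last target. There are 200 camera calls.

## Working session

There is one attempt and no reset: what is moved stays moved. The work goes in short steps, Python scripts to look and compute and a tool call to move; the robot and the scene stay as the last step left them, time stands still between calls to the robot, and variables do not carry over. Pictures are saved under pics/ and viewed, about 8 in all and at most 12, crops included, and the job is handed in when it is done.

Besides the shell and the picture viewer there is one more tool, called after ">>>" as name([rows], argument=value, ...), one row to a line, values as JSON. step_arm: Moves the arm, as the interface text tells. Scaled input: -1 to 1 covers 0.04 m each way for a shift and 0.08 rad each way for a turn. Its arguments: {"type":"object","properties":{"steps":{"type":"array"},"squeeze":{"type":"number"}},"required":["steps"]}

```bash
ls; mkdir -p pics
python3 - <<'E'
from rig import env,cams,order
import cv2,numpy as np
for n in("scene","top"):
    im,d=cams.get_image(n); cv2.imwrite(f"pics/{n}0.png",im[:,:,::-1]); np.savez(f"{n}0.npz",im=im,d=d)
    c=cams.camera_info(n); print(n,{k:(np.round(v,4).tolist() if k=="extrinsics" else v) for k,v in c.items()})
s=env.observe();print(s)
E
```

```text
pics
scene {'fx': 416.4120992666029, 'fy': 416.4120992666029, 'cx': 285.92311827656926, 'cy': 205.2447193668373, 'k1': -0.028781078971491073, 'extrinsics': [[-0.6536, -0.4609, 0.6003, -0.0938], [-0.7568, 0.4007, -0.5164, 0.5502], [-0.0025, -0.7918, -0.6107, 0.8214], [0.0, 0.0, 0.0, 1.0]]}
top {'fx': 430.9097835492948, 'fy': 430.9097835492948, 'cx': 280.7541166893101, 'cy': 208.61530591057613, 'k1': -0.004232234581365907, 'extrinsics': [[-0.0004, -0.9971, 0.0759, 0.5318], [-0.9996, -0.0018, -0.0283, -0.0021], [0.0283, -0.0759, -0.9967, 1.4043], [0.0, 0.0, 0.0, 1.0]]}
{'time_s': 0.1, 'q': array([-7.56472885e+01,  2.18373709e+01,  7.43794923e+01, -1.18282089e-03,
        8.38599284e+01, -1.23357059e+01]), 'qvel': array([-0.01367988, -0.14391996, -0.14982066, -0.05158171, -0.00392131,
        0.02898081]), 'joint_efforts': array([ 3.42515232e-03, -4.49223948e+01, -2.31654543e+01, -2.12453633e-04,
        3.68472785e-03,  1.50410142e-05]), 'position': array([ 0.24695743, -0.49116189,  0.24977666]), 'tool_rot': array([[ 4.49140144e-01, -8.93461251e-01, -3.52124064e-04],
       [-8.93460355e-01, -4.49140203e-01,  1.29334543e-03],
       [-1.31370710e-03, -2.66284464e-04, -9.99999102e-01]]), 'ft_force': array([-0.34876901, -0.02538671,  0.72749306]), 'wrist_torque': array([-0.02527881,  0.00658051, -0.02178305]), 'grip_width': 0.08545562118798719}
```

View pics/scene0.png

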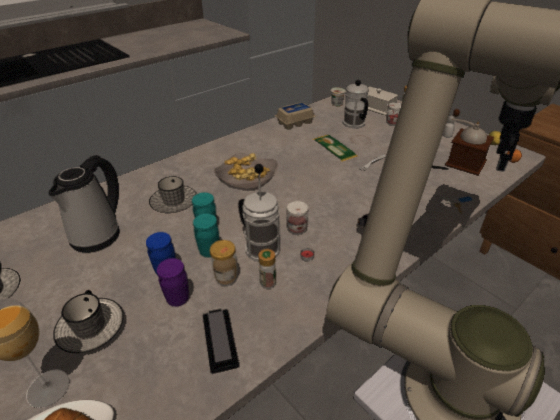

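View pics/top0.png

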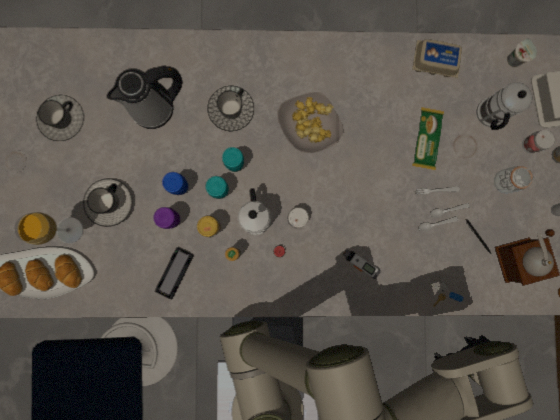

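```bash
cat > h.py <<'E'
from rig import env,cams,order
import cv2,numpy as np
def ray(n,px):
    c=cams.camera_info(n);E=np.array(c["extrinsics"])
    p=np.array([(px[0]-c["cx"])/c["fx"],(px[1]-c["cy"])/c["fy"]]);q=p.copy()
    for _ in range(10): q=p/(1+c["k1"]*(q@q))
    return E[:3,3],E[:3,:3]@np.array([q[0],q[1],1])
def plane(n,px,z):
    o,d=ray(n,px);return o+d*(z-o[2])/d[2]
def proj(n,P):
    c=cams.camera_info(n);E=np.array(c["extrinsics"]);v=E[:3,:3].T@(np.array(P)-E[:3,3]);s=v[:2]/v[2]
    s=s*(1+c["k1"]*(s@s));return np.array([s[0]*c["fx"]+c["cx"],s[1]*c["fy"]+c["cy"]])
def tri(pa,pb):
    o1,d1=ray("scene",pa);o2,d2=ray("top",pb)
    t=np.linalg.lstsq(np.c_[d1,-d2],o2-o1,rcond=None)[0];a=o1+d1*t[0];b=o2+d2*t[1]
    return (a+b)/2,np.linalg.norm(a-b)
def crop(im,x0,y0,w,h,k,g=1.8):
    return np.clip(cv2.resize(im[y0:y0+h,x0:x0+w,::-1],None,fx=k,fy=k,interpolation=cv2.INTER_CUBIC)*g,0,255).astype(np.uint8)
E
python3 - <<'E'
from h import *
t=np.load("top0.npz")["im"];s=np.load("scene0.npz")["im"]
a=crop(t,335,240,55,45,7,2.2)   #385x315
b=crop(t,145,235,55,70,5)
c=crop(t,190,140,130,125,4)
C=np.zeros((600,800,3),np.uint8)
C[:315,:385]=a;C[:500,400:920][:,:400]=c[:500,:400] if 0 else C[:500,400:800]
C[:250,400:]=cv2.resize(crop(t,185,140,140,88,4),(400,250)) 
C[:437,400:]=cv2.resize(crop(t,190,140,130,142,4),(400,437))
C[320:600,:220]=cv2.resize(b,(220,280))
C[320:600,230:390]=cv2.resize(crop(s,190,300,60,80,4),(160,213)).repeat(1,0)[:280] if 0 else cv2.resize(crop(s,190,300,60,80,4),(160,280))
cv2.imwrite("pics/c1.png",C)
cv2.imwrite("pics/c2.png",crop(s,150,150,190,170,4)[:600,:760])
E
```

```text
(no output)
```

View pics/c1.png

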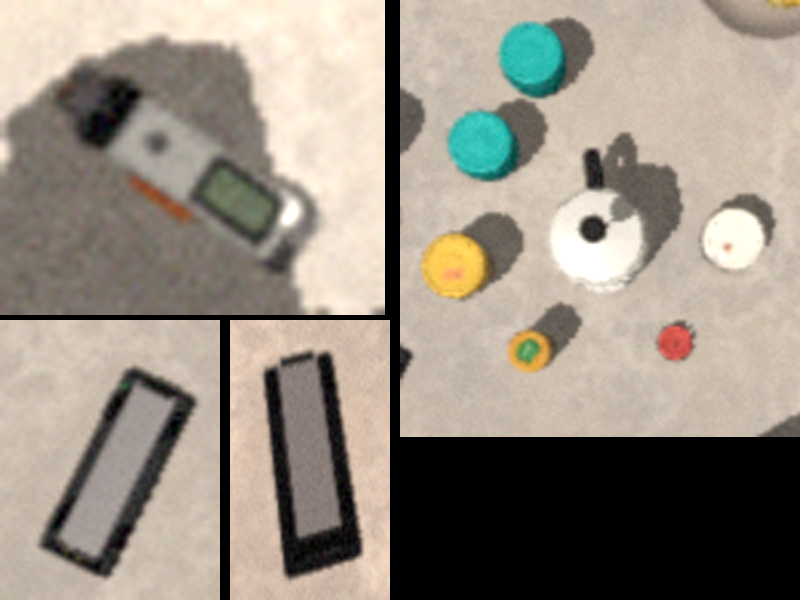

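View pics/c2.png

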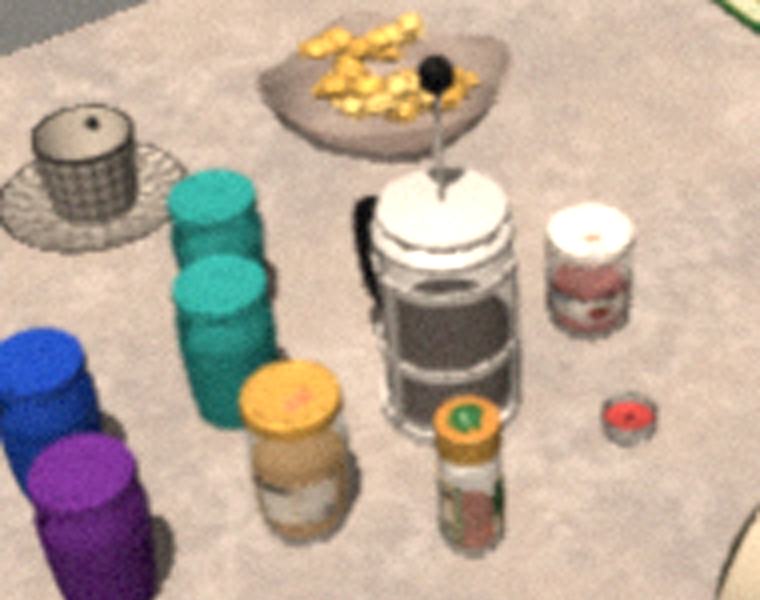

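Run:
```python
from h import *
def cloud(n):
    z=np.load(n+"0.npz");d=z["d"];c=cams.camera_info(n);E=np.array(c["extrinsics"])
    v,u=np.mgrid[:420,:560];K=np.array([[c["fx"],0,c["cx"]],[0,c["fy"],c["cy"]],[0,0,1]])
    r=cv2.undistortPoints(np.c_[u.ravel(),v.ravel()].astype(float)[:,None],K,np.array([c["k1"],0,0,0]))[:,0].reshape(420,560,2)
    return np.dstack([r*d[...,None],d])@E[:3,:3].T+E[:3,3],z["im"]
P,im=cloud("top");Q,ims=cloud("scene")
np.set_printoptions(precision=4,suppress=True)
print("table z",np.median(P[280:300,60:140,2]),np.median(P[230:240,330:340,2]))
# thermometer
box=np.zeros((420,560),bool);box[240:285,335:390]=1
m=box&(P[...,2]>.012)&(P[...,2]<.05)
n,l,st,ce=cv2.connectedComponentsWithStats(m.astype(np.uint8));k=1+st[1:,4].argmax();m=l==k
p=P[m];print("therm",len(p),cv2.minAreaRect((p[:,:2]*1000).astype(np.float32)),np.percentile(p[:,2],[50,90]),p[:,:2].mean(0))
hsv=cv2.cvtColor(im,cv2.COLOR_RGB2HSV)
r=box&(hsv[...,0]<15)&(hsv[...,1]>130);print("key",r.sum(),P[r].mean(0))
# cradle
box[:]=0;box[240:305,148:200]=1
m=box&(P[...,2]>.006)&(P[...,2]<.1)
n,l,st,ce=cv2.connectedComponentsWithStats(m.astype(np.uint8));m=l==1+st[1:,4].argmax()
p=P[m];R=cv2.minAreaRect((p[:,:2]*1000).astype(np.float32));print("cradle depth",R)
g=hsv[...,2].astype(float);b=box&(g<60);
c=np.argwhere(b)[:,::-1].astype(np.float32);R=cv2.minAreaRect(c);B=cv2.boxPoints(R);print(R);W=np.array([plane("top",x,.012)for x in B]);print("foot corners",W,W.mean(0))
# height profile along axis
cc=p[:,:2].mean(0);w=np.linalg.svd(p[:,:2]-cc,full_matrices=0)[2][0];w*=np.sign(w[0]);s=(p[:,:2]-cc)@w;t=(p[:,:2]-cc)@[-w[1],w[0]]
print("axis",w,np.degrees(np.arctan2(w[1],w[0])),cc)
for a in np.arange(-.09,.09,.01):
    q=(s>=a)&(s<a+.01)
    if q.any():print(round(a,2),q.sum(),"mid z",np.median(p[q&(abs(t)<.015),2]) if (q&(abs(t)<.015)).any() else 0,"max",p[q,2].max())
# grey seat
sm=box&(g>60)&(cv2.erode(b.astype(np.uint8),None)==0)
k=np.zeros((420,560),np.uint8);k[b]=1;f=cv2.morphologyEx(k,cv2.MORPH_CLOSE,np.ones((25,25)));sm=(f>0)&~b&box
# others by colour/height
def top(name,x0,y0,x1,y1,zmin,zmax):
    bb=np.zeros((420,560),bool);bb[y0:y1,x0:x1]=1;m=bb&(P[...,2]>zmin)&(P[...,2]<zmax);q=P[m];(c,r)=cv2.minEnclosingCircle((q[:,:2]*1000).astype(np.float32));print(name,m.sum(),np.array(c),r,np.median(q[:,2]))
top("lid",235,195,275,240,.155,.18);top("knob",240,195,270,225,.24,.32)
top("jam",283,200,315,233,.07,.1);top("honey",192,210,222,240,.095,.13);top("cinn",222,240,245,263,.09,.12);top("tea",272,243,290,260,.008,.03)
bb=np.zeros((420,560),bool);bb[180:206,243:262]=1;m=bb&(g<45)&(P[...,2]<.165)&(P[...,2]>.05);print("handle",P[m].mean(0))
```

```text
table z 0.000591076177833938 -0.0008593811319820288
therm 427 ((460.727783203125, -297.7335205078125), (127.768310546875, 38.3118896484375), 56.29718017578125) [0.0244 0.0288] [ 0.4604 -0.2993]
key 13 [ 0.4502 -0.2865  0.0194]
cradle depth ((432.99102783203125, 301.92535400390625), (65.55812072753906, 157.66441345214844), 64.50444030761719)
((174.1999969482422, 272.6000061035156), (19.677396774291992, 50.087921142578125), 26.56505012512207)
foot corners [[0.3763 0.36   0.012 ]
 [0.5178 0.2919 0.012 ]
 [0.4898 0.2354 0.012 ]
 [0.3485 0.304  0.012 ]] [0.4331 0.2978 0.012 ]
axis [ 0.9034 -0.4288] -25.393954919557316 [0.4333 0.2995]
-0.09 1 mid z 0 max 0.009587562665415383
-0.08 55 mid z 0.02682976354190858 max 0.032443215038272744
-0.07 57 mid z 0.015143452770626897 max 0.0202282925294881
-0.06 58 mid z 0.0148286430020792 max 0.038405656631922414
-0.05 64 mid z 0.01714213720606439 max 0.03876390638281002
-0.04 65 mid z 0.015578330749669744 max 0.03881015699220902
-0.03 62 mid z 0.016690853946546125 max 0.021460189110926287
-0.02 59 mid z 0.016202072593920036 max 0.022604156796885766
-0.
[... 255 characters left out ...]
24749680384775 max 0.0357940014863134
0.04 62 mid z 0.015208217477213126 max 0.03712824824892769
0.05 65 mid z 0.01552477027499799 max 0.038664670037635185
0.06 61 mid z 0.01676342165513045 max 0.021171584703074675
0.07 51 mid z 0.016373431362783464 max 0.02862180451626406
lid 745 [603.7162  41.3084] 46.73112487792969 0.17331877416872943
knob 69 [603.4304  41.3254] 11.72905445098877 0.2796876343039494
jam 328 [606.568 -91.6  ] 31.789154052734375 0.08371016758182825
honey 356 [578.8552 182.4929] 31.45711326599121 0.11148507318041145
cinn 152 [495.301  109.3948] 20.419113159179688 0.10529910914098073
tea 37 [501.7048 -34.7386] 18.68501853942871 0.01002251893675754
handle [0.6698 0.0451 0.1318]
```

>>> step_arm([
  {"xyz": [0, 0, 0], "turn": [0, 0, -0.808], "gripper": 1},
  {"xyz": [0, 0, 0], "turn": [0, 0, -0.808], "gripper": 1},
  {"xyz": [0, 0, 0], "turn": [0, 0, -0.808], "gripper": 1},
  {"xyz": [0, 0, 0], "turn": [0, 0, -0.808], "gripper": 1},
  {"xyz": [0, 0, 0], "turn": [0, 0, -0.808], "gripper": 1},
  {"xyz": [0, 0, 0], "turn": [0, 0, -0.808], "gripper": 1},
  {"xyz": [0, 0, 0], "turn": [0, 0, -0.808], "gripper": 1},
  {"xyz": [0, 0, 0], "turn": [0, 0, -0.808], "gripper": 1},
  {"xyz": [0.18, -0.7, 0.32], "turn": [0, 0, 0], "gripper": 1},
  {"xyz": [0.18, -0.7, 0.32], "turn": [0, 0, 0], "gripper": 1},
  {"xyz": [0.18, -0.7, 0.32], "turn": [0, 0, 0], "gripper": 1},
  {"xyz": [0.18, -0.7, 0.32], "turn": [0, 0, 0], "gripper": 1},
  {"xyz": [0.18, -0.7, 0.32], "turn": [0, 0, 0], "gripper": 1},
  {"xyz": [0.18, -0.7, 0.32], "turn": [0, 0, 0], "gripper": 1},
  {"xyz": [0.18, -0.7, 0.32], "turn": [0, 0, 0], "gripper": 1},
  {"xyz": [0.18, -0.7, 0.32], "turn": [0, 0, 0], "gripper": 1},
  {"xyz": [0.18, -0.7, 0.32], "turn": [0, 0, 0], "gripper": 1},
  {"xyz": [0.18, -0.7, 0.32], "turn": [0, 0, 0], "gripper": 1},
  {"xyz": [0, 0, 0], "turn": [0, 0, 0], "gripper": 1},
  {"xyz": [0, 0, 0], "turn": [0, 0, 0], "gripper": 1},
])

```text
time_s: 1.77
position: [0.4626, -0.2971, 0.1214]
tool_rot: [[0.833, -0.553, -0.002], [-0.553, -0.833, 0.001], [-0.002, -0.0, -1.0]]
ft_force: [-0.4, -0.7, 0.4]
grip_width: 0.0857
```

Run:
```python
from h import *
im,d=cams.get_image("scene");np.savez("scene1.npz",im=im,d=d)
p=proj("scene",[.4615,-.2985,.02]);print(p)
x,y=int(p[0])-60,int(p[1])-45
cv2.imwrite("pics/s1.png",crop(im,x,y,120,90,6));print(x,y)
for n in[-.065,.065]:print(proj("scene",[.4615+n*.555,-.2988+n*.832,.026])-[x,y])
# seat in scene
S=np.load("scene0.npz")["im"];g=S.max(2);b=np.zeros((420,560),np.uint8);b[300:375,195:245]=g[300:375,195:245]<60
n,l,st,ce=cv2.connectedComponentsWithStats(b);k=(l==1+st[1:,4].argmax()).astype(np.uint8)
cs,h=cv2.findContours(k,cv2.RETR_CCOMP,cv2.CHAIN_APPROX_NONE)
for c,hh in zip(cs,h[0]):
    if cv2.contourArea(c)>60:
        B=cv2.boxPoints(cv2.minAreaRect(c));print(hh[3],cv2.minAreaRect(c)); print(np.round([plane("scene",q,.016)for q in B],4))
```

```text
[378.7028597  217.96746877]
318 172
[81.71211891 42.67124228]
[40.10302258 46.1311163 ]
-1 ((218.87747192382812, 341.0256652832031), (60.184242248535156, 29.659631729125977), 78.17850494384766)
[[0.5131 0.3035 0.016 ]
 [0.4829 0.2411 0.016 ]
 [0.3377 0.3096 0.016 ]
 [0.3659 0.3638 0.016 ]]
```

View pics/s1.png

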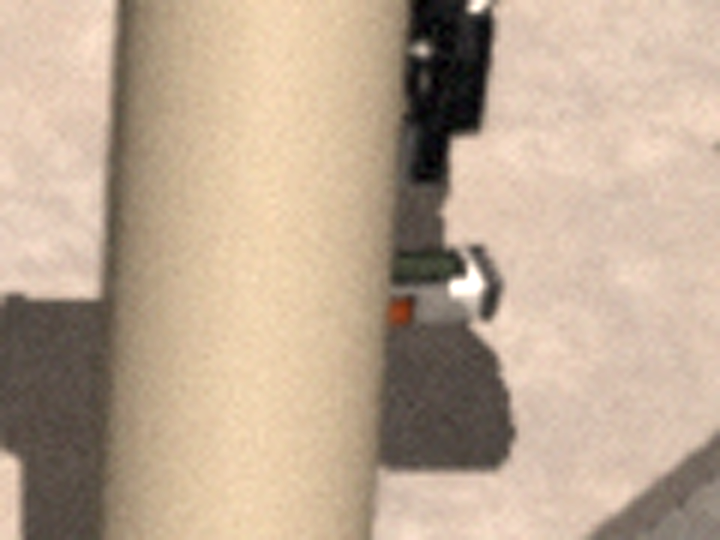

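>>> step_arm([
  {"xyz": [0, 0.05, 0.4], "turn": [0, 0, 0], "gripper": 1},
  {"xyz": [0, 0, 0.4], "turn": [0, 0, 0], "gripper": 1},
  {"xyz": [0, 0, 0.4], "turn": [0, 0, 0], "gripper": 1},
  {"xyz": [0, 0, 0.4], "turn": [0, 0, 0], "gripper": 1},
  {"xyz": [0, 0, 0.4], "turn": [0, 0, 0], "gripper": 1},
  {"xyz": [0, 0, 0.24], "turn": [0, 0, 0], "gripper": 1},
  {"xyz": [0, 0, 0.24], "turn": [0, 0, 0], "gripper": 1},
  {"xyz": [0, 0, 0], "turn": [0, 0, 0], "gripper": 1},
  {"xyz": [0, 0, 0], "turn": [0, 0, 0], "gripper": 0.2},
  {"xyz": [0, 0, 0], "turn": [0, 0, 0], "gripper": 0},
  {"xyz": [0, 0, 0], "turn": [0, 0, 0], "gripper": -0.5},
  {"xyz": [0, 0, 0], "turn": [0, 0, 0], "gripper": -1},
  {"xyz": [0, 0, 0], "turn": [0, 0, 0], "gripper": -1},
  {"xyz": [0, 0, 0], "turn": [0, 0, 0], "gripper": -1},
  {"xyz": [0, 0, 0], "turn": [0, 0, 0], "gripper": -1},
  {"xyz": [0, 0, 0], "turn": [0, 0, 0], "gripper": -1},
  {"xyz": [0, 0, 0], "turn": [0, 0, 0], "gripper": -1},
  {"xyz": [0, 0, 0], "turn": [0, 0, 0], "gripper": -1},
], squeeze=35)

```text
time_s: 3.32
position: [0.4618, -0.3006, 0.0241]
tool_rot: [[0.832, -0.555, 0.002], [-0.555, -0.832, -0.002], [0.003, 0.0, -1.0]]
ft_force: [1.6, 0.5, 6.2]
grip_width: 0.0336
```

>>> step_arm([
  {"xyz": [0, 0, -0.2], "turn": [0, 0, 0], "gripper": -1},
  {"xyz": [0, 0, -0.35], "turn": [0, 0, 0], "gripper": -1},
  {"xyz": [0, 0, -0.45], "turn": [0, 0, 0], "gripper": -1},
  {"xyz": [0, 0, -0.45], "turn": [0, 0, 0], "gripper": -1},
  {"xyz": [0, 0, -0.45], "turn": [0, 0, 0], "gripper": -1},
  {"xyz": [0, 0, -0.45], "turn": [0, 0, 0], "gripper": -1},
  {"xyz": [0, 0, -0.2], "turn": [0, 0, 0], "gripper": -1},
  {"xyz": [0, 0, 0], "turn": [0, 0, 0.5], "gripper": -1},
  {"xyz": [0, 0, 0], "turn": [0, 0, 0.9], "gripper": -1},
  {"xyz": [0, 0, 0], "turn": [0, 0, 0.9], "gripper": -1},
  {"xyz": [0, 0, 0], "turn": [0, 0, 0.9], "gripper": -1},
  {"xyz": [0, 0, 0], "turn": [0, 0, 0.9], "gripper": -1},
  {"xyz": [0, 0, 0], "turn": [0, 0, 0.9], "gripper": -1},
  {"xyz": [0, 0, 0], "turn": [0, 0, 0.9], "gripper": -1},
  {"xyz": [0, 0, 0], "turn": [0, 0, 0.9], "gripper": -1},
  {"xyz": [0, 0, 0], "turn": [0, 0, 0.9], "gripper": -1},
  {"xyz": [0, 0, 0], "turn": [0, 0, 0.9], "gripper": -1},
  {"xyz": [0, 0, 0], "turn": [0, 0, 0.4], "gripper": -1},
  {"xyz": [0, 0, 0], "turn": [0, 0, 0], "gripper": -1},
  {"xyz": [0, 0, 0], "turn": [0, 0, 0], "gripper": -1},
])

```text
time_s: 4.98
position: [0.4609, -0.2998, 0.1249]
tool_rot: [[0.261, -0.965, -0.001], [-0.965, -0.261, 0.001], [-0.001, 0.0, -1.0]]
ft_force: [0.1, -0.2, -1.4]
grip_width: 0.0339
```

>>> step_arm([
  {"xyz": [-0.3, -0.05, 0], "turn": [0, 0, 0], "gripper": -1},
  {"xyz": [-0.6, -0.1, 0], "turn": [0, 0, 0], "gripper": -1},
  {"xyz": [-0.7, -0.11, 0], "turn": [0, 0, 0], "gripper": -1},
  {"xyz": [-0.7, -0.11, 0], "turn": [0, 0, 0], "gripper": -1},
  {"xyz": [-0.7, -0.11, 0], "turn": [0, 0, 0], "gripper": -1},
  {"xyz": [-0.7, -0.11, 0], "turn": [0, 0, 0], "gripper": -1},
  {"xyz": [-0.7, -0.11, 0], "turn": [0, 0, 0], "gripper": -1},
  {"xyz": [-0.7, -0.11, 0], "turn": [0, 0, 0], "gripper": -1},
  {"xyz": [-0.7, -0.11, 0], "turn": [0, 0, 0], "gripper": -1},
  {"xyz": [-0.7, -0.11, 0], "turn": [0, 0, 0], "gripper": -1},
  {"xyz": [-0.5, -0.06, 0], "turn": [0, 0, 0], "gripper": -1},
  {"xyz": [-0.3, -0.05, 0], "turn": [0, 0, 0], "gripper": -1},
  {"xyz": [0, 0, 0], "turn": [0, 0, 0], "gripper": -1},
  {"xyz": [0, 0, 0], "turn": [0, 0, 0], "gripper": -1},
])

```text
time_s: 6.15
position: [0.4289, -0.0056, 0.1252]
tool_rot: [[0.262, -0.965, 0.0], [-0.965, -0.262, -0.0], [0.0, -0.0, -1.0]]
ft_force: [0.3, -0.9, -1.7]
grip_width: 0.0336
```

Run:
```python
from h import *
np.set_printoptions(precision=4,suppress=True)
s=env.observe();p=s["position"];print(p)
a=cams.get_image("scene")[0];b=cams.get_image("top")[0];C=np.zeros((600,800,3),np.uint8)
for n,im,x0 in(("scene",a,0),("top",b,400)):
    c=proj(n,p);x,y=int(c[0])-45,int(c[1])-65;C[:,x0:x0+400]=cv2.resize(crop(im,x,y,90,130,4),(400,600));print(n,x,y,400/90,600/130)
    for k in(-.065,.065):print(proj(n,p+k*np.array([.965,.261,0])+[0,0,.003]))
cv2.imwrite("pics/h1.png",C)
```

```text
[ 0.4289 -0.0056  0.1252]
scene 273 175 4.444444444444445 4.615384615384615
[342.1769 250.1502]
[296.5527 230.2301]
top 224 211 4.444444444444445 4.615384615384615
[275.4015 298.1872]
[263.8996 255.0839]
```

View pics/h1.png

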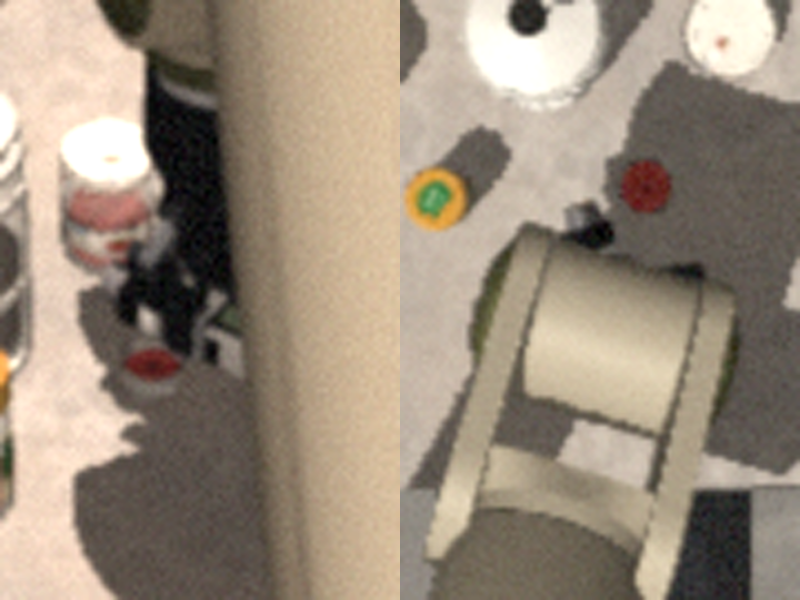

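>>> step_arm([
  {"xyz": [0, 0, 0.2], "turn": [0, 0, 0], "gripper": -1},
  {"xyz": [0, 0, 0.35], "turn": [0, 0, 0], "gripper": -1},
  {"xyz": [0, 0, 0.35], "turn": [0, 0, 0], "gripper": -1},
  {"xyz": [0, 0, 0.35], "turn": [0, 0, 0], "gripper": -1},
  {"xyz": [0, 0, 0.3], "turn": [0, 0, 0], "gripper": -1},
  {"xyz": [0, 0, 0.19], "turn": [0, 0, 0], "gripper": -1},
  {"xyz": [0, 0, 0], "turn": [0, 0, 0], "gripper": -1},
  {"xyz": [0, 0, 0], "turn": [0, 0, 0], "gripper": -1},
  {"xyz": [0, 0, 0], "turn": [0, 0, 0], "gripper": -1},
])

```text
time_s: 7.0
position: [0.4295, -0.0064, 0.0559]
tool_rot: [[0.26, -0.966, 0.001], [-0.966, -0.26, -0.0], [0.0, -0.001, -1.0]]
ft_force: [-0.7, 0.5, -1.7]
grip_width: 0.0338
```

Run:
```python
from h import *
np.set_printoptions(precision=4,suppress=True)
s=env.observe();p=s["position"];print(p)
L=p+.0663*np.array([.965,.262,0])-[0,0,.0105]
a=cams.get_image("scene")[0];b=cams.get_image("top")[0];C=np.zeros((600,800,3),np.uint8)
for n,im,x0 in(("scene",a,0),("top",b,400)):
    c=proj(n,L);x,y=int(c[0])-20,int(c[1])-30;C[:,x0:x0+400]=crop(im,x,y,40,60,10)
    for q in(L,L+[0,0,.0105]):
        u=proj(n,q)-[x,y];cv2.drawMarker(C,(int(u[0]*10+5)+x0,int(u[1]*10+5)),(255,0,255),0,16,1)
cv2.imwrite("pics/h2.png",C)
```

```text
[ 0.4295 -0.0064  0.0559]
```

View pics/h2.png

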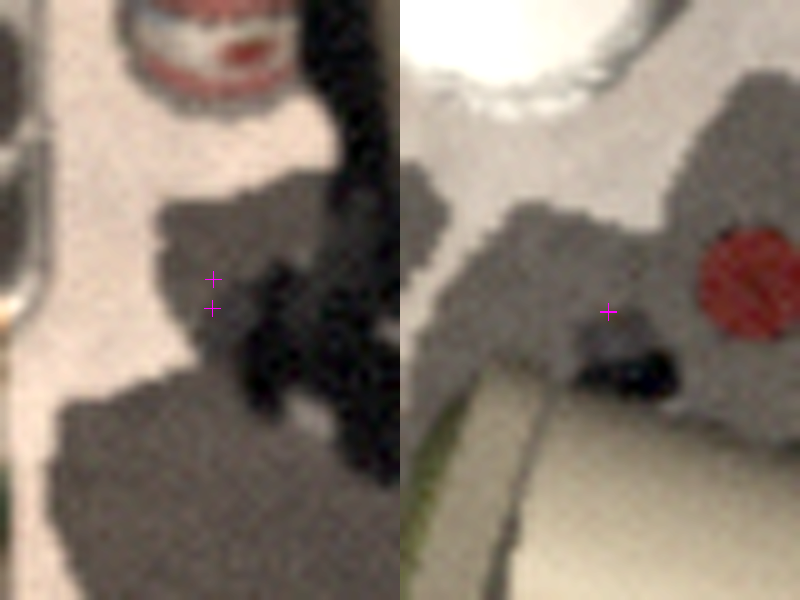

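>>> step_arm([
  {"xyz": [0, 0, 0], "turn": [0, 0, 0], "gripper": -1},
  {"xyz": [0, 0, 0], "turn": [0, 0, 0], "gripper": -1},
  {"xyz": [0, 0, 0], "turn": [0, 0, 0], "gripper": -1},
  {"xyz": [0, 0, 0], "turn": [0, 0, 0], "gripper": -1},
  {"xyz": [0, 0, 0], "turn": [0, 0, 0], "gripper": -1},
  {"xyz": [0, 0, 0], "turn": [0, 0, 0], "gripper": -1},
  {"xyz": [0, 0, 0], "turn": [0, 0, 0], "gripper": -1},
  {"xyz": [0, 0, 0], "turn": [0, 0, 0], "gripper": -1},
  {"xyz": [0, 0, 0], "turn": [0, 0, 0], "gripper": -1},
  {"xyz": [0, 0, 0], "turn": [0, 0, 0], "gripper": -1},
  {"xyz": [0, 0, 0], "turn": [0, 0, 0], "gripper": -1},
  {"xyz": [0, 0, 0], "turn": [0, 0, 0], "gripper": -1},
  {"xyz": [0, 0, 0], "turn": [0, 0, 0], "gripper": -1},
  {"xyz": [0, 0, 0], "turn": [0, 0, 0], "gripper": -1},
  {"xyz": [0, 0, 0], "turn": [0, 0, 0], "gripper": -1},
  {"xyz": [0, 0, 0], "turn": [0, 0, 0], "gripper": -1},
  {"xyz": [0, 0, 0], "turn": [0, 0, 0], "gripper": -1},
  {"xyz": [0, 0, 0], "turn": [0, 0, 0], "gripper": -1},
  {"xyz": [0, 0, 0], "turn": [0, 0, 0], "gripper": -1},
  {"xyz": [0, 0, 0], "turn": [0, 0, 0], "gripper": -1},
])

```text
time_s: 8.77
position: [0.4292, -0.0062, 0.0555]
tool_rot: [[0.26, -0.966, 0.0], [-0.966, -0.26, 0.0], [-0.0, -0.0, -1.0]]
ft_force: [0.3, -0.1, -0.5]
grip_width: 0.0339
```

>>> step_arm([
  {"xyz": [0, 0, 0], "turn": [0, 0, 0], "gripper": -1},
  {"xyz": [0, 0, 0], "turn": [0, 0, 0], "gripper": -1},
  {"xyz": [0, 0, 0], "turn": [0, 0, 0], "gripper": -1},
  {"xyz": [0, 0, 0], "turn": [0, 0, 0], "gripper": -1},
  {"xyz": [0, 0, 0], "turn": [0, 0, 0], "gripper": -1},
  {"xyz": [0, 0, 0], "turn": [0, 0, 0], "gripper": -1},
  {"xyz": [0, 0, 0], "turn": [0, 0, 0], "gripper": -1},
  {"xyz": [0, 0, 0], "turn": [0, 0, 0], "gripper": -1},
  {"xyz": [0, 0, 0], "turn": [0, 0, 0], "gripper": -1},
  {"xyz": [0, 0, 0], "turn": [0, 0, 0], "gripper": -1},
  {"xyz": [0, 0, 0], "turn": [0, 0, 0], "gripper": -1},
  {"xyz": [0, 0, 0], "turn": [0, 0, 0], "gripper": -1},
  {"xyz": [0, 0, 0], "turn": [0, 0, 0], "gripper": -1},
  {"xyz": [0, 0, 0], "turn": [0, 0, 0], "gripper": -1},
  {"xyz": [0, 0, 0], "turn": [0, 0, 0], "gripper": -1},
  {"xyz": [0, 0, 0], "turn": [0, 0, 0], "gripper": -1},
])

```text
time_s: 10.1
position: [0.4293, -0.0062, 0.0555]
tool_rot: [[0.26, -0.966, 0.0], [-0.966, -0.26, -0.0], [0.0, -0.0, -1.0]]
ft_force: [-0.6, 0.3, -0.7]
grip_width: 0.0332
```

>>> step_arm([
  {"xyz": [0, 0, -0.3], "turn": [0, 0, 0], "gripper": -1},
  {"xyz": [0, 0, -0.5], "turn": [0, 0, 0], "gripper": -1},
  {"xyz": [0, 0, -0.7], "turn": [0, 0, 0], "gripper": -1},
  {"xyz": [0, 0, -0.7], "turn": [0, 0, 0], "gripper": -1},
  {"xyz": [0, 0, -0.7], "turn": [0, 0, 0], "gripper": -1},
  {"xyz": [0, 0, -0.5], "turn": [0, 0, 0], "gripper": -1},
  {"xyz": [0, 0, -0.2], "turn": [0, 0, 0], "gripper": -1},
  {"xyz": [0, 0, 0], "turn": [0, 0, 0.76], "gripper": -1},
  {"xyz": [0, 0, 0], "turn": [0, 0, 0.9], "gripper": -1},
  {"xyz": [0, 0, 0], "turn": [0, 0, 0.9], "gripper": -1},
  {"xyz": [0, 0, 0], "turn": [0, 0, 0.9], "gripper": -1},
  {"xyz": [0, 0, 0], "turn": [0, 0, 0.9], "gripper": -1},
  {"xyz": [0, 0, 0], "turn": [0, 0, 0.9], "gripper": -1},
  {"xyz": [0, 0, 0], "turn": [0, 0, 0.9], "gripper": -1},
  {"xyz": [0, 0, 0], "turn": [0, 0, 0.9], "gripper": -1},
  {"xyz": [0, 0, 0], "turn": [0, 0, 0.9], "gripper": -1},
  {"xyz": [0, 0, 0], "turn": [0, 0, 0.9], "gripper": -1},
  {"xyz": [0, 0, 0], "turn": [0, 0, 0], "gripper": -1},
  {"xyz": [0, 0, 0], "turn": [0, 0, 0], "gripper": -1},
])

```text
time_s: 11.68
position: [0.429, -0.0061, 0.1989]
tool_rot: [[-0.429, -0.903, -0.001], [-0.903, 0.429, 0.0], [0.0, 0.001, -1.0]]
ft_force: [0.2, 0.1, -0.4]
grip_width: 0.0335
```

Run:
```python
from h import *
np.set_printoptions(precision=4,suppress=True)
# cradle seat: average grey seat pixels & foot outline from unobstructed pictures
for n,(x0,y0,x1,y1) in(("top",(148,240,200,305)),("scene",(195,300,245,375))):
    im=np.load(n+"0.npz")["im"];g=im.max(2).astype(np.uint8)
    k=np.zeros(g.shape,np.uint8);k[y0:y1,x0:x1]=g[y0:y1,x0:x1]<70
    l=cv2.connectedComponentsWithStats(k);k=(l[1]==1+l[2][1:,4].argmax()).astype(np.uint8)
    hull=cv2.convexHull(cv2.findNonZero(k));f=cv2.fillConvexPoly(np.zeros_like(k),hull,1)
    s=cv2.morphologyEx(((f>0)&(k==0)).astype(np.uint8),cv2.MORPH_OPEN,np.ones((3,3)))
    l=cv2.connectedComponentsWithStats(s);s=l[1]==1+l[2][1:,4].argmax()
    W=np.array([plane(n,q[::-1],.016)[:2] for q in np.argwhere(s)]);R=cv2.minAreaRect((W*1000).astype(np.float32))
    w=np.linalg.svd(W-W.mean(0),full_matrices=0)[2][0];w*=np.sign(w[0])
    print(n,len(W),"mean",W.mean(0),R,"ang",np.degrees(np.arctan2(w[1],w[0])))
```

```text
top 459 mean [0.4338 0.2991] ((433.64593505859375, 299.14178466796875), (32.828086853027344, 135.54185485839844), 64.25164794921875) ang -25.623780309715166
scene 682 mean [0.4311 0.2997] ((433.97882080078125, 298.05279541015625), (32.37297058105469, 128.04147338867188), 64.09110260009766) ang -25.566029549063465
```

>>> step_arm([
  {"xyz": [-0.3, 0.14, 0], "turn": [0, 0, 0], "gripper": -1},
  {"xyz": [-0.6, 0.28, 0], "turn": [0, 0, 0], "gripper": -1},
  {"xyz": [-0.68, 0.313, 0], "turn": [0, 0, 0], "gripper": -1},
  {"xyz": [-0.68, 0.313, 0], "turn": [0, 0, 0], "gripper": -1},
  {"xyz": [-0.68, 0.313, 0], "turn": [0, 0, 0], "gripper": -1},
  {"xyz": [-0.68, 0.313, 0], "turn": [0, 0, 0], "gripper": -1},
  {"xyz": [-0.68, 0.313, 0], "turn": [0, 0, 0], "gripper": -1},
  {"xyz": [-0.68, 0.313, 0], "turn": [0, 0, 0], "gripper": -1},
  {"xyz": [-0.68, 0.313, 0], "turn": [0, 0, 0], "gripper": -1},
  {"xyz": [-0.68, 0.313, 0], "turn": [0, 0, 0], "gripper": -1},
  {"xyz": [-0.4, 0.185, 0], "turn": [0, 0, 0], "gripper": -1},
  {"xyz": [-0.2, 0.09, 0], "turn": [0, 0, 0], "gripper": -1},
  {"xyz": [0, 0, 0.3], "turn": [0, 0, 0], "gripper": -1},
  {"xyz": [0, 0, 0.6], "turn": [0, 0, 0], "gripper": -1},
  {"xyz": [0, 0, 0.6], "turn": [0, 0, 0], "gripper": -1},
  {"xyz": [0, 0, 0.6], "turn": [0, 0, 0], "gripper": -1},
  {"xyz": [0, 0, 0.4], "turn": [0, 0, 0], "gripper": -1},
  {"xyz": [0, 0, 0], "turn": [0, 0, 0], "gripper": -1},
  {"xyz": [0, 0, 0], "turn": [0, 0, 0], "gripper": -1},
  {"xyz": [0, 0, 0], "turn": [0, 0, 0], "gripper": -1},
])

```text
time_s: 13.35
position: [0.4341, 0.2994, 0.1005]
tool_rot: [[-0.431, -0.902, 0.001], [-0.902, 0.431, 0.0], [-0.001, -0.001, -1.0]]
ft_force: [0.7, -0.9, -0.4]
grip_width: 0.0334
```

Run:
```python
from h import *
np.set_printoptions(precision=4,suppress=True)
s=env.observe();p=s["position"];h=-s["tool_rot"][:,1];print(p,s["q"])
O=p+.0013*h-[0,0,.024]
a=cams.get_image("scene")[0];b=cams.get_image("top")[0];C=np.zeros((600,800,3),np.uint8)
for n,im,x0 in(("scene",a,0),("top",b,400)):
    c=proj(n,O);x,y=int(c[0])-35,int(c[1])-52;k=400/70;C[:,x0:x0+400]=cv2.resize(crop(im,x,y,70,105,8),(400,600))
    for q in(O+.065*h+[0,0,.026],O-.065*h+[0,0,.026]):
        u=(proj(n,q)-[x,y]+.5)*k;cv2.drawMarker(C,(int(u[0])+x0,int(u[1])),(255,0,255),0,16,1)
cv2.imwrite("pics/h3.png",C)
```

```text
[0.4341 0.2994 0.1005] [ 21.7154  28.7786  90.6003  -0.0048  60.5334 137.2516]
```

View pics/h3.png

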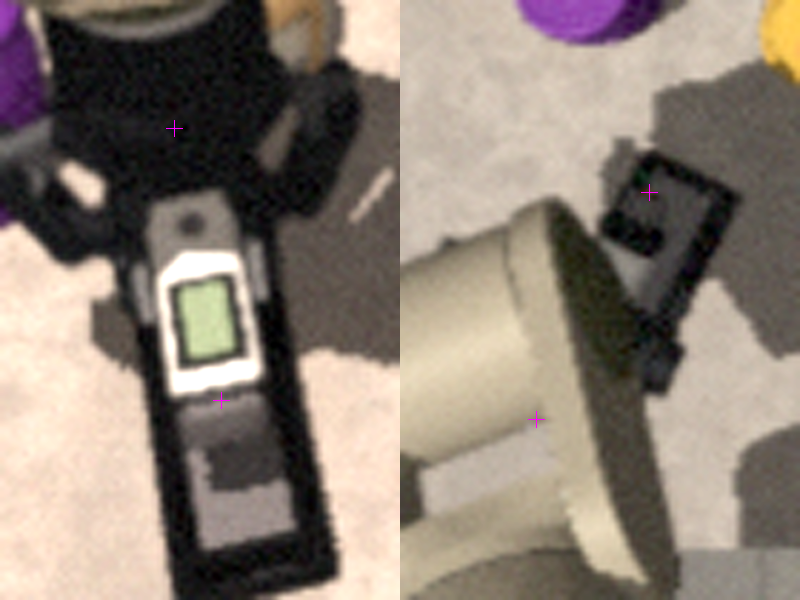

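>>> step_arm([
  {"xyz": [0, 0.03, 0.2], "turn": [0, 0, 0], "gripper": -1},
  {"xyz": [0, 0, 0.25], "turn": [0, 0, 0], "gripper": -1},
  {"xyz": [0, 0, 0.2], "turn": [0, 0, 0], "gripper": -1},
  {"xyz": [0, 0, 0.2], "turn": [0, 0, 0], "gripper": -1},
  {"xyz": [0, 0, 0.1], "turn": [0, 0, 0], "gripper": -1},
  {"xyz": [0, 0, 0.1], "turn": [0, 0, 0], "gripper": -1},
  {"xyz": [0, 0, 0.1], "turn": [0, 0, 0], "gripper": -1},
  {"xyz": [0, 0, 0.1], "turn": [0, 0, 0], "gripper": -1},
  {"xyz": [0, 0, 0.1], "turn": [0, 0, 0], "gripper": -1},
  {"xyz": [0, 0, 0.1], "turn": [0, 0, 0], "gripper": -1},
  {"xyz": [0, 0, 0], "turn": [0, 0, 0], "gripper": -1},
  {"xyz": [0, 0, 0], "turn": [0, 0, 0], "gripper": -1},
])

```text
time_s: 14.45
position: [0.4324, 0.3, 0.0414]
tool_rot: [[-0.431, -0.902, -0.0], [-0.902, 0.431, -0.0], [0.0, 0.0, -1.0]]
ft_force: [-0.2, -0.6, -0.5]
grip_width: 0.0337
```

>>> step_arm([
  {"xyz": [0, 0, 0.02], "turn": [0, 0, 0], "gripper": -1},
  {"xyz": [0, 0, 0.02], "turn": [0, 0, 0], "gripper": -1},
  {"xyz": [0, 0, 0], "turn": [0, 0, 0], "gripper": -1},
  {"xyz": [0, 0, 0], "turn": [0, 0, 0], "gripper": -1},
])

```text
time_s: 14.78
position: [0.4326, 0.3001, 0.0401]
tool_rot: [[-0.431, -0.902, 0.001], [-0.902, 0.431, 0.0], [-0.0, -0.0, -1.0]]
ft_force: [0.2, 0.3, 0.1]
grip_width: 0.0334
```

>>> step_arm([
  {"xyz": [0, 0, 0.025], "turn": [0, 0, 0], "gripper": -1},
  {"xyz": [0, 0, 0.025], "turn": [0, 0, 0], "gripper": -1},
  {"xyz": [0, 0, 0], "turn": [0, 0, 0], "gripper": -1},
  {"xyz": [0, 0, 0], "turn": [0, 0, 0], "gripper": -1},
])

```text
time_s: 15.12
position: [0.4326, 0.3, 0.04]
tool_rot: [[-0.431, -0.902, 0.002], [-0.902, 0.431, 0.0], [-0.001, -0.001, -1.0]]
ft_force: [-5.9, -3.3, 22.7]
grip_width: 0.0333
```

>>> step_arm([
  {"xyz": [0, 0, -0.03], "turn": [0, 0, 0], "gripper": -1},
  {"xyz": [0, 0, 0], "turn": [0, 0, 0], "gripper": -1},
  {"xyz": [0, 0, 0], "turn": [0, 0, 0], "gripper": 0},
  {"xyz": [0, 0, 0], "turn": [0, 0, 0], "gripper": 0.3},
  {"xyz": [0, 0, 0], "turn": [0, 0, 0], "gripper": 0.5},
  {"xyz": [0, 0, 0], "turn": [0, 0, 0], "gripper": 0.5},
  {"xyz": [0, 0, 0], "turn": [0, 0, 0], "gripper": 0.5},
  {"xyz": [0, 0, 0], "turn": [0, 0, 0], "gripper": 0.5},
  {"xyz": [0, 0, -0.15], "turn": [0, 0, 0], "gripper": 0.5},
  {"xyz": [0, 0, -0.3], "turn": [0, 0, 0], "gripper": 0.5},
  {"xyz": [0, 0, -0.5], "turn": [0, 0, 0], "gripper": 0.5},
  {"xyz": [0, 0, -0.8], "turn": [0, 0, 0], "gripper": 0.5},
  {"xyz": [0, 0, -0.8], "turn": [0, 0, 0], "gripper": 0.5},
  {"xyz": [0, 0, -0.8], "turn": [0, 0, 0], "gripper": 0.5},
  {"xyz": [0, 0, -0.8], "turn": [0, 0, 0], "gripper": 0.5},
  {"xyz": [0, 0, -0.8], "turn": [0, 0, 0], "gripper": -1},
  {"xyz": [0, 0, -0.8], "turn": [0, 0, 0], "gripper": -1},
  {"xyz": [0, 0, -0.8], "turn": [0, 0, 0], "gripper": -1},
  {"xyz": [0, 0, 0], "turn": [0, 0, 0], "gripper": -1},
])

```text
time_s: 16.7
position: [0.4335, 0.3005, 0.3078]
tool_rot: [[-0.431, -0.902, 0.011], [-0.902, 0.431, 0.004], [-0.008, -0.008, -1.0]]
ft_force: [-0.5, 0.1, 0.9]
grip_width: 0.0158
```

Run:
```python
from h import *
np.set_printoptions(precision=4,suppress=True)
s=env.observe();print(s["position"],s["grip_width"])
h=np.array([.9018,-.432,0]);O=np.array([.4336,.2991,.016])
a=cams.get_image("scene")[0];b=cams.get_image("top")[0];C=np.zeros((600,800,3),np.uint8)
for n,im,x0 in(("scene",a,0),("top",b,400)):
    c=proj(n,O);x,y=int(c[0])-33,int(c[1])-50;k=6;C[:,x0:x0+396]=crop(im,x,y,66,100,6)
    for q in(O+.065*h+[0,0,.0135],O-.065*h+[0,0,.026]):
        u=(proj(n,q)-[x,y]+.5)*k;cv2.drawMarker(C,(int(u[0])+x0,int(u[1])),(255,0,255),0,16,1)
cv2.imwrite("pics/h4.png",C)
```

```text
[0.4335 0.3005 0.3078] 0.01577918640154926
```

View pics/h4.png

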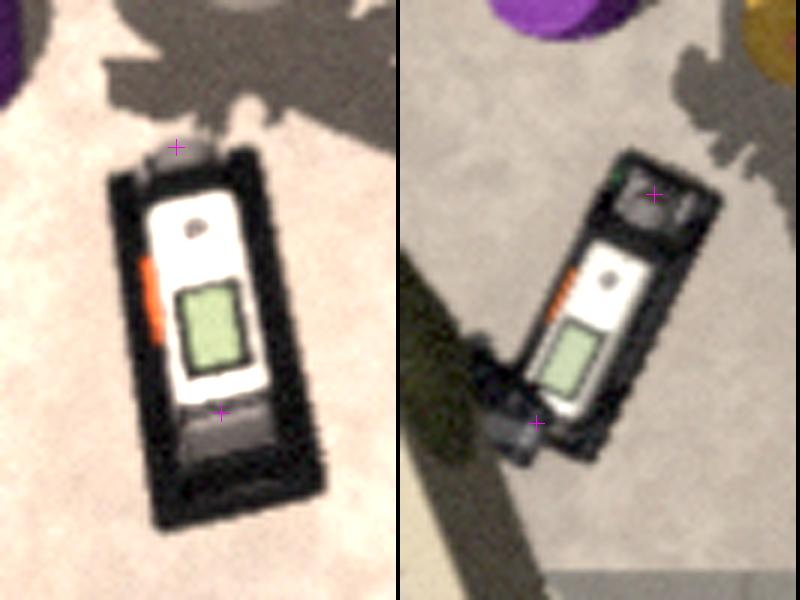

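>>> step_arm([
  {"xyz": [0, 0, -0.5], "turn": [0, 0, 0], "gripper": -1},
  {"xyz": [0, 0, -0.5], "turn": [0, 0, 0], "gripper": -1},
  {"xyz": [0.2, -0.33, 0], "turn": [0, 0, 0], "gripper": -1},
  {"xyz": [0.36, -0.6, 0], "turn": [0, 0, 0], "gripper": -1},
  {"xyz": [0.4, -0.66, 0], "turn": [0, 0, 0], "gripper": -1},
  {"xyz": [0.4, -0.66, 0], "turn": [0, 0, 0], "gripper": -1},
  {"xyz": [0.4, -0.66, 0], "turn": [0, 0, 0], "gripper": -1},
  {"xyz": [0.4, -0.66, 0], "turn": [0, 0, 0], "gripper": -1},
  {"xyz": [0.4, -0.66, 0], "turn": [0, 0, 0], "gripper": -1},
  {"xyz": [0.4, -0.66, 0], "turn": [0, 0, 0], "gripper": -1},
  {"xyz": [0.4, -0.66, 0], "turn": [0, 0, 0], "gripper": -1},
  {"xyz": [0.36, -0.6, 0], "turn": [0, 0, 0], "gripper": -1},
  {"xyz": [0.2, -0.33, 0], "turn": [0, 0, 0], "gripper": -1},
  {"xyz": [0.08, -0.13, 0], "turn": [0, 0, 0], "gripper": -1},
  {"xyz": [0, 0, 0], "turn": [0, 0, 0], "gripper": -1},
  {"xyz": [0, 0, 0], "turn": [0, 0, 0], "gripper": -1},
  {"xyz": [0, 0, 0], "turn": [0, 0, 0], "gripper": -1},
])

```text
time_s: 18.22
position: [0.6013, 0.043, 0.3413]
tool_rot: [[-0.43, -0.903, -0.0], [-0.903, 0.43, 0.0], [-0.0, 0.0, -1.0]]
ft_force: [0.6, -0.9, -0.1]
grip_width: -0.0002
```

Run:
```python
from h import *
np.set_printoptions(precision=4,suppress=True)
print(env.observe()["position"])
h=np.array([.9018,-.432,0]);l=np.array([.432,.9018,0]);O=np.array([.4336,.2991,0])
for n in("top","scene"):
    im,d=cams.get_image(n);c=cams.camera_info(n);E=np.array(c["extrinsics"]);o=[]
    v,u=np.mgrid[:420,:560];K=np.array([[c["fx"],0,c["cx"]],[0,c["fy"],c["cy"]],[0,0,1]])
    r=cv2.undistortPoints(np.c_[u.ravel(),v.ravel()].astype(float)[:,None],K,np.array([c["k1"],0,0,0]))[:,0].reshape(420,560,2)
    P=np.dstack([r*d[...,None],d])@E[:3,:3].T+E[:3,3]
    s=(P-O)@h;t=(P-O)@l
    for a in np.arange(-.06,.06,.02):
        m=(s>a)&(s<a+.02)&(abs(t)<.01)&(P[...,2]<.1);o.append((m.sum(),round(float(np.median(P[m][:,2])),4)))
    print(n,"bar z profile",o)
    m=(im.min(2)>150)&(abs(s)<.05)&(abs(t)<.03)&(P[...,2]>.035)&(P[...,2]<.06);print("white lateral/long",np.percentile(t[m],[3,97]),np.percentile(s[m],[1,99]))
    if n=="scene":cv2.imwrite("pics/k.png",crop(im,200,100,140,140,4,1.6))
    q=np.hypot(P[...,0]-.6035,P[...,1]-.0413)<.04
    m=q&(P[...,2]>.16)&(P[...,2]<.18);print("lid",P[m].mean(0) if m.any() else 0)
```

```text
[0.6013 0.043  0.3413]
top bar z profile [(np.int64(42), 0.0426), (np.int64(42), 0.0431), (np.int64(39), 0.0417), (np.int64(42), 0.0432), (np.int64(41), 0.0412), (np.int64(45), 0.0396)]Traceback (most recent call last):
  File "<stdin>", line 14, in <module>
    return _quantile_unchecked(
        a, q, axis, out, overwrite_input, method, keepdims, weights)
    return _ureduce(a,
                    func=_quantile_ureduce_func,
    ...<5 lines>...
                    overwrite_input=overwrite_input,
                    method=method)
    r = func(a, **kwargs)
    result = _quantile(arr,
                       quantiles=q,
    ...<2 lines>...
                       out=out,
                       weights=wgt)
    slices_having_nans = np.isnan(arr[-1, ...])
                                  ~~~^^^^^^^^^
IndexError: index -1 is out of bounds for axis 0 with size 0
```

>>> step_arm([
  {"xyz": [0.015, -0.07, 0.15], "turn": [0, 0, 0], "gripper": -1},
  {"xyz": [0, 0, 0.15], "turn": [0, 0, 0], "gripper": -1},
  {"xyz": [0, 0, 0.15], "turn": [0, 0, 0], "gripper": -1},
  {"xyz": [0, 0, 0.15], "turn": [0, 0, 0], "gripper": -1},
  {"xyz": [0, 0, 0.1], "turn": [0, 0, 0], "gripper": -1},
  {"xyz": [0, 0, 0.05], "turn": [0, 0, 0], "gripper": -1},
  {"xyz": [0, 0, 0.04], "turn": [0, 0, 0], "gripper": -1},
  {"xyz": [0, 0, 0.04], "turn": [0, 0, 0], "gripper": -1},
  {"xyz": [0, 0, 0.04], "turn": [0, 0, 0], "gripper": -1},
  {"xyz": [0, 0, 0.04], "turn": [0, 0, 0], "gripper": -1},
  {"xyz": [0, 0, 0.04], "turn": [0, 0, 0], "gripper": -1},
  {"xyz": [0, 0, 0.04], "turn": [0, 0, 0], "gripper": -1},
  {"xyz": [0, 0, 0.04], "turn": [0, 0, 0], "gripper": -1},
  {"xyz": [0, 0, 0.04], "turn": [0, 0, 0], "gripper": -1},
  {"xyz": [0, 0, 0.04], "turn": [0, 0, 0], "gripper": -1},
  {"xyz": [0, 0, 0.04], "turn": [0, 0, 0], "gripper": -1},
])

```text
time_s: 19.6
position: [0.6043, 0.0399, 0.295]
tool_rot: [[-0.431, -0.902, 0.0], [-0.902, 0.431, 0.0], [-0.0, -0.0, -1.0]]
ft_force: [0.1, 0.1, 1.7]
grip_width: -0.0002
```

Run:
```python
from h import *
s=env.observe();print(s["position"],s["ft_force"])
im,d=cams.get_image("scene");cv2.imwrite("pics/k.png",crop(im,200,110,140,140,4,1.6))
```

```text
[0.60427568 0.03985339 0.29500545] [0.08298173 0.08629362 1.69626639]
```

View pics/k.png

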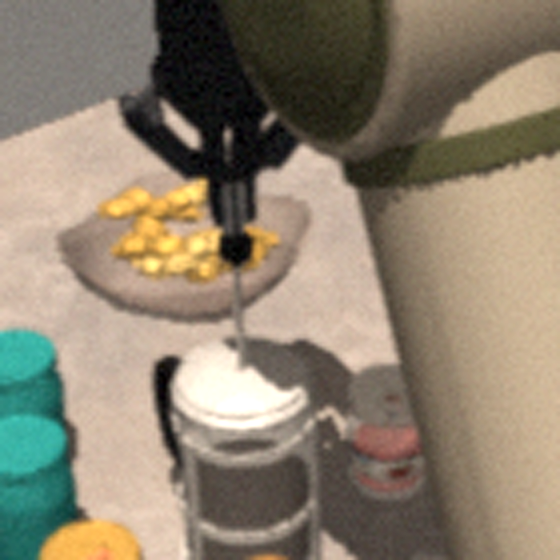

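>>> step_arm([
  {"xyz": [0, 0, 0.04], "turn": [0, 0, 0], "gripper": -1},
  {"xyz": [0, 0, 0.04], "turn": [0, 0, 0], "gripper": -1},
  {"xyz": [0, 0, 0.04], "turn": [0, 0, 0], "gripper": -1},
  {"xyz": [0, 0, 0.04], "turn": [0, 0, 0], "gripper": -1},
  {"xyz": [0, 0, 0.04], "turn": [0, 0, 0], "gripper": -1},
  {"xyz": [0, 0, 0.04], "turn": [0, 0, 0], "gripper": -1},
  {"xyz": [0, 0, 0.04], "turn": [0, 0, 0], "gripper": -1},
  {"xyz": [0, 0, 0.04], "turn": [0, 0, 0], "gripper": -1},
  {"xyz": [0, 0, 0.04], "turn": [0, 0, 0], "gripper": -1},
  {"xyz": [0, 0, 0.04], "turn": [0, 0, 0], "gripper": -1},
  {"xyz": [0, 0, 0.04], "turn": [0, 0, 0], "gripper": -1},
  {"xyz": [0, 0, 0.04], "turn": [0, 0, 0], "gripper": -1},
  {"xyz": [0, 0, 0.04], "turn": [0, 0, 0], "gripper": -1},
  {"xyz": [0, 0, 0.04], "turn": [0, 0, 0], "gripper": -1},
  {"xyz": [0, 0, 0.04], "turn": [0, 0, 0], "gripper": -1},
  {"xyz": [0, 0, 0.04], "turn": [0, 0, 0], "gripper": -1},
  {"xyz": [0, 0, 0.04], "turn": [0, 0, 0], "gripper": -1},
  {"xyz": [0, 0, 0.04], "turn": [0, 0, 0], "gripper": -1},
  {"xyz": [0, 0, 0.04], "turn": [0, 0, 0], "gripper": -1},
  {"xyz": [0, 0, 0.04], "turn": [0, 0, 0], "gripper": -1},
])

```text
time_s: 21.32
position: [0.6043, 0.0399, 0.263]
tool_rot: [[-0.431, -0.902, 0.0], [-0.902, 0.431, 0.0], [-0.0, -0.0, -1.0]]
ft_force: [-0.7, 0.7, 0.8]
grip_width: -0.0
```

>>> step_arm([
  {"xyz": [0, 0, 0.04], "turn": [0, 0, 0], "gripper": -1},
  {"xyz": [0, 0, 0.04], "turn": [0, 0, 0], "gripper": -1},
  {"xyz": [0, 0, 0.04], "turn": [0, 0, 0], "gripper": -1},
  {"xyz": [0, 0, 0.04], "turn": [0, 0, 0], "gripper": -1},
  {"xyz": [0, 0, 0.04], "turn": [0, 0, 0], "gripper": -1},
  {"xyz": [0, 0, 0.04], "turn": [0, 0, 0], "gripper": -1},
  {"xyz": [0, 0, 0.04], "turn": [0, 0, 0], "gripper": -1},
  {"xyz": [0, 0, 0.04], "turn": [0, 0, 0], "gripper": -1},
  {"xyz": [0, 0, 0.04], "turn": [0, 0, 0], "gripper": -1},
  {"xyz": [0, 0, 0.04], "turn": [0, 0, 0], "gripper": -1},
  {"xyz": [0, 0, 0.04], "turn": [0, 0, 0], "gripper": -1},
  {"xyz": [0, 0, 0.04], "turn": [0, 0, 0], "gripper": -1},
  {"xyz": [0, 0, 0.04], "turn": [0, 0, 0], "gripper": -1},
  {"xyz": [0, 0, 0.04], "turn": [0, 0, 0], "gripper": -1},
  {"xyz": [0, 0, 0.04], "turn": [0, 0, 0], "gripper": -1},
  {"xyz": [0, 0, 0.04], "turn": [0, 0, 0], "gripper": -1},
  {"xyz": [0, 0, 0.04], "turn": [0, 0, 0], "gripper": -1},
  {"xyz": [0, 0, 0.04], "turn": [0, 0, 0], "gripper": -1},
  {"xyz": [0, 0, 0.04], "turn": [0, 0, 0], "gripper": -1},
  {"xyz": [0, 0, 0.04], "turn": [0, 0, 0], "gripper": -1},
])

```text
time_s: 22.98
position: [0.6042, 0.0399, 0.231]
tool_rot: [[-0.431, -0.902, -0.0], [-0.902, 0.431, 0.0], [0.0, 0.0, -1.0]]
ft_force: [0.0, 0.4, 1.2]
grip_width: 0.0
```

Remaining about 17 mm; continue in small steps.

>>> step_arm([
  {"xyz": [0, 0, 0.04], "turn": [0, 0, 0], "gripper": -1},
  {"xyz": [0, 0, 0.04], "turn": [0, 0, 0], "gripper": -1},
  {"xyz": [0, 0, 0.04], "turn": [0, 0, 0], "gripper": -1},
  {"xyz": [0, 0, 0.04], "turn": [0, 0, 0], "gripper": -1},
  {"xyz": [0, 0, 0.04], "turn": [0, 0, 0], "gripper": -1},
  {"xyz": [0, 0, 0.04], "turn": [0, 0, 0], "gripper": -1},
  {"xyz": [0, 0, 0.04], "turn": [0, 0, 0], "gripper": -1},
  {"xyz": [0, 0, 0.04], "turn": [0, 0, 0], "gripper": -1},
  {"xyz": [0, 0, 0.04], "turn": [0, 0, 0], "gripper": -1},
])

```text
time_s: 23.73
position: [0.6043, 0.0399, 0.2166]
tool_rot: [[-0.431, -0.902, 0.0], [-0.902, 0.431, 0.0], [-0.0, -0.0, -1.0]]
ft_force: [0.5, -1.2, 0.8]
grip_width: -0.0
```

>>> step_arm([
  {"xyz": [0, 0, 0.02], "turn": [0, 0, 0], "gripper": -1},
  {"xyz": [0, 0, 0.02], "turn": [0, 0, 0], "gripper": -1},
  {"xyz": [0, 0, 0.01], "turn": [0, 0, 0], "gripper": -1},
])

```text
time_s: 23.98
position: [0.6042, 0.0399, 0.2146]
tool_rot: [[-0.431, -0.902, -0.0], [-0.902, 0.431, -0.0], [0.0, 0.0, -1.0]]
ft_force: [-0.2, 0.2, 0.9]
grip_width: 0.0003
```

>>> step_arm([
  {"xyz": [0, 0, 0.01], "turn": [0, 0, 0], "gripper": -1},
  {"xyz": [0, 0, 0.01], "turn": [0, 0, 0], "gripper": -1},
  {"xyz": [0, 0, 0.01], "turn": [0, 0, 0], "gripper": -1},
])

```text
time_s: 24.23
position: [0.6043, 0.0399, 0.2136]
tool_rot: [[-0.431, -0.902, 0.0], [-0.902, 0.431, -0.0], [-0.0, -0.0, -1.0]]
ft_force: [-0.5, -0.2, 3.7]
grip_width: -0.0
```

>>> step_arm([
  {"xyz": [0, 0, 0.01], "turn": [0, 0, 0], "gripper": -1},
  {"xyz": [0, 0, 0.01], "turn": [0, 0, 0], "gripper": -1},
  {"xyz": [0, 0, 0], "turn": [0, 0, 0], "gripper": -1},
])

```text
time_s: 24.48
position: [0.6043, 0.0398, 0.2135]
tool_rot: [[-0.431, -0.902, 0.001], [-0.902, 0.431, -0.0], [-0.0, -0.001, -1.0]]
ft_force: [-1.3, -0.0, 5.3]
grip_width: 0.0001
```

>>> step_arm([
  {"xyz": [0, 0, 0.015], "turn": [0, 0, 0], "gripper": -1},
  {"xyz": [0, 0, 0.015], "turn": [0, 0, 0], "gripper": -1},
  {"xyz": [0, 0, 0], "turn": [0, 0, 0], "gripper": -1},
])

```text
time_s: 24.73
position: [0.6044, 0.0399, 0.2133]
tool_rot: [[-0.431, -0.902, 0.002], [-0.902, 0.431, -0.0], [-0.001, -0.002, -1.0]]
ft_force: [-2.6, 0.0, 11.8]
grip_width: 0.0002
```

>>> step_arm([
  {"xyz": [0, 0, -0.05], "turn": [0, 0, 0], "gripper": -1},
  {"xyz": [0, 0, -0.1], "turn": [0, 0, 0], "gripper": -1},
  {"xyz": [0, 0, -0.3], "turn": [0, 0, 0], "gripper": -1},
  {"xyz": [0, 0, -0.6], "turn": [0, 0, 0], "gripper": -1},
  {"xyz": [0, 0, -0.7], "turn": [0, 0, 0], "gripper": -1},
  {"xyz": [0, 0, -0.7], "turn": [0, 0, 0], "gripper": -1},
  {"xyz": [0.2, 0.4, -0.4], "turn": [0, 0, 0], "gripper": -1},
  {"xyz": [0.3, 0.6, 0], "turn": [0, 0, 0], "gripper": -1},
  {"xyz": [0.3, 0.6, 0], "turn": [0, 0, 0], "gripper": -1},
  {"xyz": [0.3, 0.6, 0], "turn": [0, 0, 0], "gripper": -1},
  {"xyz": [0.3, 0.6, 0], "turn": [0, 0, 0], "gripper": -1},
  {"xyz": [0.3, 0.6, 0], "turn": [0, 0, 0], "gripper": -1},
  {"xyz": [0.3, 0.6, 0], "turn": [0, 0, 0], "gripper": -1},
  {"xyz": [0.2, 0.4, 0], "turn": [0, 0, 0], "gripper": -1},
  {"xyz": [0, 0, 0], "turn": [0, 0, 0], "gripper": -1},
  {"xyz": [0, 0, 0], "turn": [0, 0, 0], "gripper": -1},
])

```text
time_s: 26.07
position: [0.4072, 0.0364, 0.3259]
tool_rot: [[-0.431, -0.902, 0.001], [-0.902, 0.431, -0.0], [-0.0, -0.001, -1.0]]
ft_force: [0.7, 0.2, 0.2]
grip_width: -0.0002
```

Run:
```python
from h import *
np.set_printoptions(precision=4,suppress=True)
print(env.observe()["position"])
n="top";im,d=cams.get_image(n);c=cams.camera_info(n);E=np.array(c["extrinsics"])
v,u=np.mgrid[:420,:560];K=np.array([[c["fx"],0,c["cx"]],[0,c["fy"],c["cy"]],[0,0,1]])
r=cv2.undistortPoints(np.c_[u.ravel(),v.ravel()].astype(float)[:,None],K,np.array([c["k1"],0,0,0]))[:,0].reshape(420,560,2)
P=np.dstack([r*d[...,None],d])@E[:3,:3].T+E[:3,3]
def top(name,x0,y0,x1,y1,zmin,zmax):
    m=np.zeros((420,560),bool);m[y0:y1,x0:x1]=1;m&=(P[...,2]>zmin)&(P[...,2]<zmax)
    if m.sum()<5:return print(name,"hidden")
    q=P[m];C,R=cv2.minEnclosingCircle((q[:,:2]*1000).astype(np.float32));print(name,m.sum(),np.array(C),round(R,1),np.median(q[:,2]))
top("lid",235,195,275,240,.155,.18);top("knob",240,195,270,225,.186,.3)
top("jam",283,200,315,233,.07,.1);top("honey",192,210,222,240,.095,.13);top("cinn",222,240,245,263,.09,.12);top("tea",272,243,290,260,.008,.03)
C=np.zeros((420,800,3),np.uint8);C[:,:400]=cv2.resize(crop(im,140,150,180,160,3),(400,420))
s=cams.get_image("scene")[0];C[:,400:]=cv2.resize(crop(s,140,130,190,250,3),(400,420));cv2.imwrite("pics/end.png",C)
```

```text
[0.4072 0.0364 0.3259]
lid 750 [603.5794  41.4562] 46.7 0.16671833724001928
knob 52 [603.2832  41.7958] 12.0 0.19227884765008907
jam 328 [606.39   -91.6558] 31.6 0.08358806999232615
honey 354 [578.9442 182.4214] 31.5 0.11142089674384259
cinn 154 [495.4005 109.2406] 20.4 0.10480017424454457
tea 46 [500.0571 -36.6595] 20.6 0.009716551231643389
```

View pics/end.png

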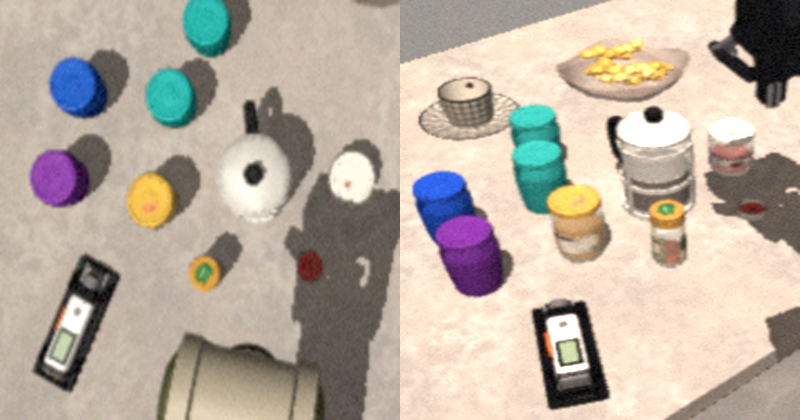

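The plunger is down, the bar is in the cradle, and the press and the jars have not moved. I'm handing the job in.

```bash
python3 -c "
from rig import order;print(order.close_job())"
```

```text
the job is handed in; nothing more can be done
None
```

The job is done and handed in at about 26 s of the 72 s allowed; the rig gives no verdict.

- **Reading:** I gripped the thermometer across its flanks. The measured opening of 33–34 mm is no wider than the bar itself, so the orange key was squeezed in. I held it level for over 3 s, with the lens about 70 mm from the glass and 45 mm up. It was aimed at the press's axis to within about 2 mm, by estimate. The line ran between the cinnamon jar and the tea light, with no jar in the way.
- **Cradle:** I lowered it until the seat pushed back with about 23 N, then let go. Its top measures about 42 mm along its length, which matches a fully seated bar. The lens end is over the low lip.
- **Plunger:** I pushed it at about 2 cm/s until it stopped hard, at 12 N with no further travel. The last view puts the knob's surface at 192 mm, against 195 mm for its top when down.
- **Surroundings:** The press and the jam, honey and cinnamon jars are within 0.5 mm of where they started. The arm is clear with nothing held.

Two checks were weaker than the rest:
- **Tea light:** its measured position differs by about 2 mm, but it was in the arm's shadow and measured from few pixels. The arm stayed clear of it.
- **Sideways fit in the cradle:** the numeric check failed in the script, so I judged that from the pictures and the height profile.

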